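Tap the strip up to the cutter's hidden stop

ROBOT

A 7-joint arm with a two-finger parallel gripper is mounted at the origin on the work surface. World frame = base frame: x ahead of the robot, y to its left, z up, the work surface at z = 0. Lengths are in m, angles in rad, forces in N, time in s.
With the tool pointing down it reaches from about 0.4 to 0.85 m from the base axis. Payload 10.4 kg.
Tool frame: the origin (TCP) lies on the centre line of the jaws, within the pads' length; the fingertips stand 14 mm ahead of it and the grasp point (between the pads) lies 5 mm behind it; z points along the fingers, y is the direction in which the jaws open and shut (so a half turn about z gives the same grasp; the last joint's range is limited). The gripper opens to 87 mm and grips with 3 to 60 N. Pads are 19 mm wide; open, the fingers measure 117 mm over their backs; the gripper's body (75 mm by 190 mm) begins 51 mm behind the grasp point.
Start: joints at [1.234, 0.332, -0.065, 1.46, 0.022, 1.35, -0.088], TCP at [0.193, -0.594, 0.237] pointing down, gripper open.
Joint ranges: [-2.6, 2.6], [-0.5, 2.12], [-1.47, 1.34], [0.16, 2.42], [-1.27, 4.41], [0.06, 2.06], [-2.6, 2.6]. Speed limits (rad/s): [2.22, 2.22, 2.79, 2.79, 3.14, 3.14, 3.14].

INTERFACE

Orientations are given as a 3x3 rotation matrix whose columns are the frame's x, y, z axes.
In Python, from rig import * gives the robot as it stands. The module is installed in compiled form; this text tells all that it offers. Calls block until the motion is done:
- reach(position, orientation): joint-space move of the TCP to a pose.
- move_straight(position, feed=0.15, frame=None): straight line of the TCP; frame=None keeps the orientation; feed is the mean speed in m/s.
- move_j(angles): joint-space move.
- move_gripper(opening, grip_force=None): finger opening in m; grip_force is the grip in N (None keeps the last); returns when the fingers have stopped.
- sleep(seconds).
- solve_ik(position, orientation): joint angles nearest the present ones, or None.
- read_state(): the state.
- read_camera(name): name is "side" or "top"; returns a dict with "pixels" (420x560x3 uint8, red, green, blue), "fx", "fy", "cx", "cy" (pixels), "cam_to_world" (4x4, takes a point from camera to world coordinates). Camera axes: x right, y down, z forward; pixel columns grow to the right and rows downward; lengths in m; the calibration is good to about 2 mm. A picture is of the moment at which its call begins. There is no depth.
A pose or a line that the arm cannot do raises Unreachable and nothing moves.
- close_job(): hands the job in, once; it reports no verdict.
The state is a dict: "t": time; "joint_positions": joint angles; "qd": joint speeds; "joint_efforts": joint torques, N m; "position": TCP position; "tool_rot": TCP orientation; "contact_force": force on the tool from outside, world axes, zero at the start; "torque": the same for the moment, N m; "finger_gap": finger opening in m.
Only numpy, scipy, OpenCV 4.12 (cv2) and the standard library are available. Lean on these libraries where they do the work, as an engineer would, in place of code of your own. Each camera call takes 0.05 s, during which the arm holds its last target.

TASK

A wood strip lies part-way into the green strip cutter, to be set for a cut. Take the orange push shoe and, with its rubber nose against the strip's rear end, nudge the strip along the fence in small gentle taps until you feel it come up firmly against the length stop hidden inside the hood, without ramming it and without the gripper touching the strip. Then stand the push shoe back on the green cutting mat, leaving the strip against its stop and everything else on the table undisturbed.

Things in the scene. Friction and masses are not known exactly. Their poses are not given: they have to be found in the camera images.
- cutter: Strip cutter fixed to the table: green base, aluminium bed 150 mm wide (its x), 390 mm long (y -205 to +185), top 22 mm above the origin; left half under a green hood. Origin: on the table below the hood's mouth, midway across the strip's path. z up; +y is the feed direction into the hood, roughly world +y. Steel fence on the bed: x +20 to +32, y -130 to +150 mm, 18 mm high.
- mouth (a point): Mouth of the hood, at bed height over the cutter's origin; 49 mm wide, 21 mm high. The hood (y 0 to +154, x -64 to +64, 104 mm over the bed, blade head and lever above it to 280 mm) hides the rigid length stop: a steel block 20 mm thick along y (length_stop_c0 in the rules), in line with the strip, its front face 65 to 95 mm beyond the mouth; set differently each time, no reading shows it.
- presser: Yellow sprung side presser on the bed opposite the fence, 76 mm long, 13 mm high, at cutter y -103 to -27 mm; its carrier with red knobs behind it reaches x -70 mm, 24 mm over the bed. It squeezes the strip on the fence with about 3 N, so that sliding the strip takes 3 to 7 N and it stays where it is left. Origin: on its strip-side face, at bed height, mid-length.
- strip: The strip to be set: pale wood, 40 mm wide (x), 160 mm long (y), 12 mm thick, about 60 g, lying flat on the cutter's bed between fence and presser, parallel to the cutter. Origin: centre of its underside; +y points along the feed. Its front end starts 20 to 45 mm inside the hood.
- strip_nose (a point): Middle of the strip's front end face (in the hood), 6 mm above its underside.
- strip_tail (a point): Middle of the strip's rear end face, 6 mm above its underside: where the shoe pushes.
- shoe: Push shoe: orange plastic sole 30 mm wide (x), 200 long (y), 8 thick, with an upright grip rib along its middle, 16 mm thick (x), 90 long (y -45 to +45), 8 to 58 mm above the underside, to be pinched from above across x. About 170 g, balanced at its origin. Origin: centre of its underside; +y points to the nose, roughly world +y. It starts upright on the mat.
- shoe_nose (a point): Middle of the front face of the shoe's black rubber nose (26 mm wide, 16 mm high), 100 mm ahead of the shoe's origin and 6 mm above its underside. The rubber gives about 1 mm per 8 N, up to 3 mm.
- mat: Green cutting mat, fixed on the table, 300 mm (x) by 220 mm (y), 3 mm thick. Origin: centre of its underside.
- paint_pot: Red paint pot with a white cap, 28 mm across, 36 mm high, on the mat; to be left alone. Origin: centre of its foot.
- figure: Red and grey game figure on a round black base 40 mm across, 56 mm high, on the mat; to be left alone. Origin: centre of its foot.
- spare_a: Spare pale wood strip, 40 x 160 x 12 mm, lying loose on the table beyond the cutter; to be left alone. Origin: centre of its underside.
- spare_b: Spare browner wood strip, 40 x 160 x 12 mm, lying loose to the left of the cutter; to be left alone. Origin: centre of its underside.
- tape: Yellow tape measure, 28 x 62 x 58 mm high, loose on the table; to be left alone. Origin: centre of its underside.
- dice_tray: Black dice tray with a blue floor and two red dice in it, 200 x 200 x 35 mm, left of the robot; to be left alone. Origin: centre of its underside.
Not all that is in view belongs to the job. Of the things shaped like the shoe, the orange one is meant.

How it is judged:
By the outcome, as a careful person would: the job done as asked, in the order asked, and still so for the second after the job is handed in, with the robot touching nothing.
It also fails if it takes over 72 s, if anything falls off the work surface, if the arm or the gripper's body presses on something with over 40 N, if the wrist force passes 120 N, or if a joint passes its speed limit or range.

## Working session

There is one attempt and no reset: what is moved stays moved. The work goes in short steps, each a Python script; the robot and the scene stay as the last script left them, time stands still between calls to the robot, and variables do not carry over. Pictures are saved under pics/ and viewed, and the job is handed in when it is done.

```bash
mkdir -p pics; python3 - <<'E'
from rig import *
import cv2,numpy as np
s=read_state();print(s['t'],s['position'],s['tool_rot'],s['contact_force'],s['finger_gap'])
for n in("side","top"):
    c=read_camera(n);np.savez('cam_'+n+'0.npz',**{k:np.array(v) for k,v in c.items()})
    print(n,c['fx'],c['cx'],c['cy'],np.round(c['cam_to_world'],4))
    cv2.imwrite(f'pics/{n}0.png',cv2.resize(c['pixels'][:,:,::-1],(800,600),interpolation=cv2.INTER_CUBIC))
E
```

```text
0.0 [ 0.19281491 -0.59413571  0.23574651] [[ 9.51162108e-01  3.08691429e-01 -4.95889716e-04]
 [ 3.08691820e-01 -9.51161202e-01  1.31423297e-03]
 [-6.59786044e-05 -1.40312570e-03 -9.99999013e-01]] [-0.0232693  -0.45056697  0.40732828] 0.08686488173645902
side 506.7493765333253 280.5327538422803 208.9461184902345 [[ 0.9446 -0.2038  0.2573  0.091 ]
 [-0.3273 -0.5266  0.7846 -1.1204]
 [-0.0244 -0.8253 -0.5641  0.8546]
 [ 0.      0.      0.      1.    ]]
top 416.92726996974756 281.25765250890316 211.04616425023625 [[ 0.0279 -0.9951  0.0945  0.3617]
 [-0.9995 -0.0262  0.0181  0.0069]
 [-0.0156 -0.0949 -0.9954  1.288 ]
 [ 0.      0.      0.      1.    ]]
```

View pics/side0.png

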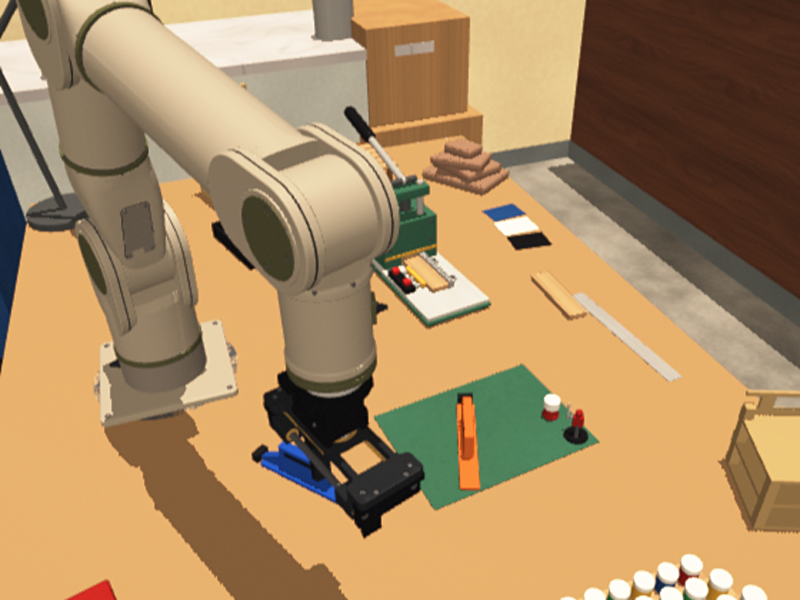

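View pics/top0.png

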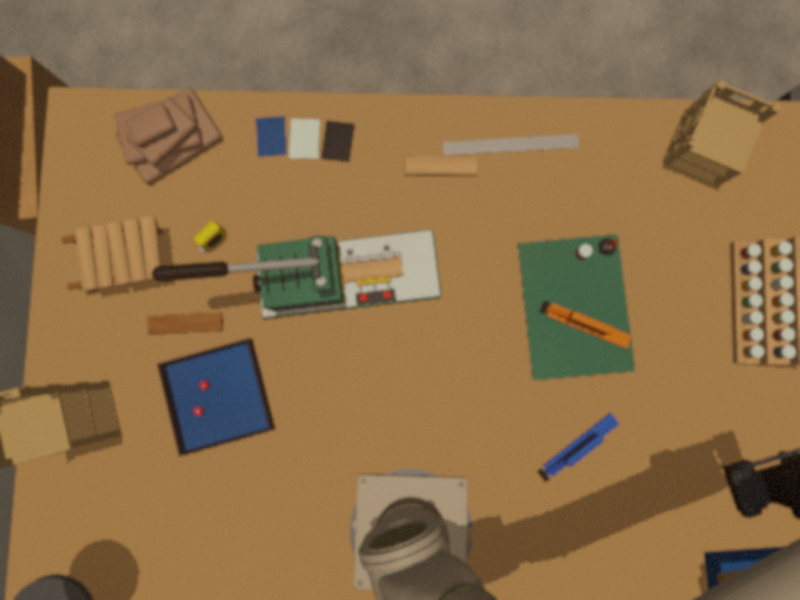

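The side view shows the orange shoe at about (467,440) on the mat, with its black nose toward the cutter, and a blue lookalike at (295,470) beside the mat. In the top view the orange shoe is at (587,325) with its nose at (545,308), and the blue one is at (580,445). The orange one fits the description. The strip is at (372,268) in the top view. I'll confirm with enlarged crops.

```bash
cat > h.py <<'E'
import numpy as np,cv2
def load(n): 
    d=np.load(n,allow_pickle=True); return {k:d[k] for k in d.files}
def ray(c,u,v):
    T=c['cam_to_world'];d=T[:3,:3]@np.array([(u-c['cx'])/c['fx'],(v-c['cy'])/c['fy'],1.]);return T[:3,3],d
def plane(c,u,v,z):
    o,d=ray(c,u,v);return o+d*(z-o[2])/d[2]
def proj(c,p):
    T=c['cam_to_world'];q=T[:3,:3].T@(np.array(p)-T[:3,3]);return np.array([c['fx']*q[0]/q[2]+c['cx'],c['fy']*q[1]/q[2]+c['cy']])
def crop(c,x0,y0,x1,y1,k,fn):
    cv2.imwrite(fn,cv2.resize(np.ascontiguousarray(c['pixels'][y0:y1,x0:x1,::-1]),None,fx=k,fy=k,interpolation=cv2.INTER_CUBIC))
E
python3 - <<'E'
from h import *
t=load('cam_top0.npz');s=load('cam_side0.npz')
crop(t,360,160,460,270,5,'pics/t_shoe.png')
crop(t,170,150,320,230,5,'pics/t_cut.png')
crop(s,260,170,350,235,8,'pics/s_cut.png')
E
```

```text
(no output)
```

View pics/t_shoe.png

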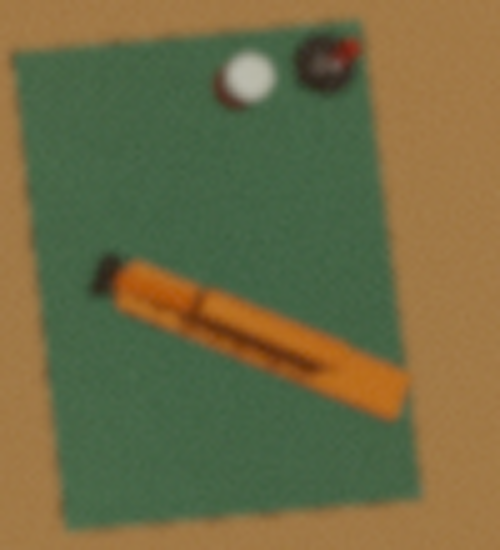

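View pics/t_cut.png

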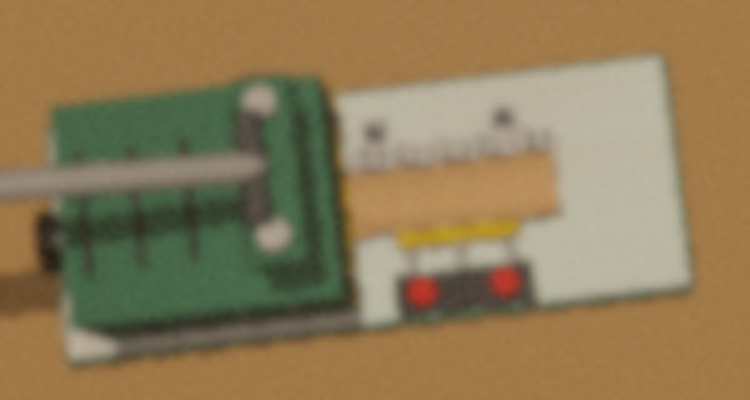

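View pics/s_cut.png

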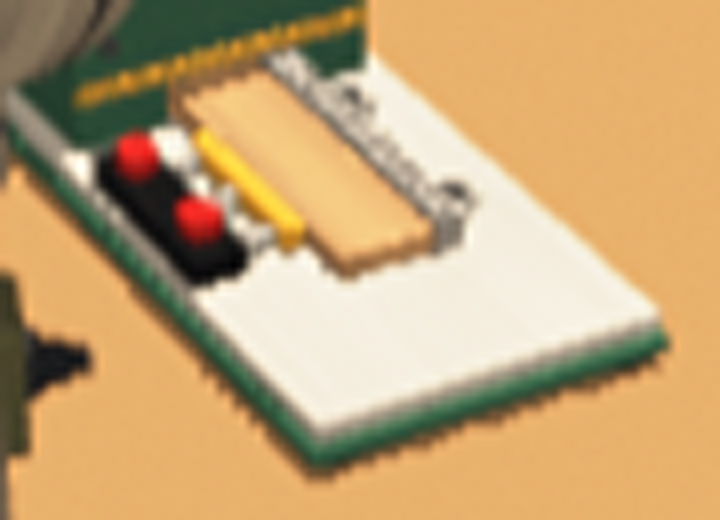

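```bash
cat > m.py <<'E'
from h import *
t=load('cam_top0.npz');s=load('cam_side0.npz')
P=lambda u,v,z:plane(t,360+u/5-.4,160+v/5-.4,z)   # crop upscale offset
C=lambda u,v,z:plane(t,170+u/5-.4,150+v/5-.4,z)
S=lambda u,v,z:plane(s,260+u/8-.45,170+v/8-.45,z)
f=lambda n,p:print(n,np.round(p*1000,1))
for n,a,z in [('noseTop',(97,272),.017),('rear1',(408,378),.011),('rear2',(392,420),.011)]: f(n,P(*a,z))
for n,a,z in [('bedR+x',(660,57),.022),('bedR-x',(690,290),.022),('bedF-x',(72,360),.022),('tail+',(555,150),.034),('tail-',(559,213),.034)]: f('top '+n,C(*a,z))
for n,a,z in [('bedR+x',(655,318),.022),('bedR-x',(318,432),.022),('tail-',(350,265),.034),('tail+',(432,235),.034),('fence end',(458,240),.022)]: f('side '+n,S(*a,z))
# masks
hsv=cv2.cvtColor(s['pixels'],cv2.COLOR_RGB2HSV)
for nm,c in(('side',s),('top',t)):
    hsv=cv2.cvtColor(c['pixels'],cv2.COLOR_RGB2HSV)
    m=cv2.inRange(hsv,(4,200,90),(16,255,255))
    n,l,st,ce=cv2.connectedComponentsWithStats(m)
    i=1+np.argmax(st[1:,4]);print(nm,st[i],ce[i])
crop(s,290,250,370,360,6,'pics/s_shoe.png')
E
python3 m.py
```

```text
noseTop [ 481.2 -268.2   17. ]
rear1 [ 422.  -458.4   11. ]
rear2 [ 396.2 -448.5   11. ]
top bedR+x [638.5 -28.4  22. ]
top bedR-x [494.6 -50.1  22. ]
top bedF-x [441.7 326.1  22. ]
top tail+ [576.8  34.4  34. ]
top tail- [538.2  30.9  34. ]
side bedR+x [634.6 -27.8  22. ]
side bedR-x [495.9 -49.6  22. ]
side tail- [537.8  27.5  34. ]
side tail+ [573.2  35.2  34. ]
side fence end [588.   45.4  22. ]
side [320 278  16  65 555] [326.12072072 306.81621622]
top [383 214  58  29 478] [412.11506276 227.37447699]
```

```bash
sleep 1; ls pics
```

```text
s_cut.png
s_shoe.png
side0.png
t_cut.png
t_shoe.png
top0.png
```

View pics/s_shoe.png

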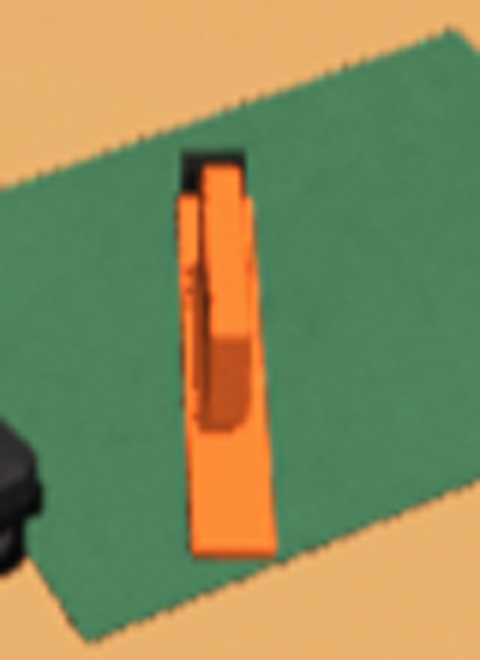

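The crop shows the orange shoe standing upright with its black nose up at (212,165) and its rear edge at y≈550. The rib top runs from (220,167) to (230,337). I'll compute the axis from both views.

```bash
cat > m2.py <<'E'
from h import *
t=load('cam_top0.npz');s=load('cam_side0.npz')
S=lambda u,v,z:plane(s,290+u/6-.42,250+v/6-.42,z)
P=lambda u,v,z:plane(t,360+u/5-.4,160+v/5-.4,z)
f=lambda n,p:print(n,np.round(p*1000,1))
f('rear side',(S(192,548,.011)+S(275,546,.011))/2)
a=(S(211,337,.061)+S(250,337,.061))/2;b=(S(203,167,.061)+S(238,166,.061))/2
f('rib rear',a);f('rib front',b);f('rib mid',(a+b)/2);print('len',np.linalg.norm(b-a))
f('nose corners L',S(181,153,.017));f('R',S(246,153,.017))
r=(P(408,378,.011)+P(392,420,.011))/2;n=P(97,272,.017)
f('top mid',(r+n)/2);f('d',n-r);print('len',np.linalg.norm((n-r)[:2]),'yaw dev deg',np.degrees(np.arctan2(-(n-r)[0],(n-r)[1])))
d=b-a;print('rib yaw',np.degrees(np.arctan2(-d[0],d[1])))
C=lambda u,v,z:plane(t,170+u/5-.4,150+v/5-.4,z)
p=C(690,290,.022);q=C(72,360,.022);d=q-p;print('cutter yaw',np.degrees(np.arctan2(-d[0],d[1])),np.linalg.norm(d))
p=C(690,290,.022);q=C(660,57,.022);d=q-p;print('cutter yaw b',np.degrees(np.arctan2(d[1],d[0])),np.linalg.norm(d))
# line fit strip/fence boundary and bed edges from warm mask
hsv=cv2.cvtColor(t['pixels'],cv2.COLOR_RGB2HSV)
sub=hsv[150:230,170:320];bed=cv2.inRange(sub,(0,0,110),(180,70,255))
bed[:,:68]=0
bed=cv2.morphologyEx(bed,cv2.MORPH_CLOSE,np.ones((5,5)))
pts=[]
for x in range(75,125):
    ys=np.flatnonzero(bed[:,x]); pts.append(plane(t,170+x,150+ys[0]-.5,.022)[:2])
pts=np.array(pts);k=np.polyfit(pts[:,1],pts[:,0],1);print('+x edge yaw',np.degrees(np.arctan(-k[0])),k)
pts=[]
for y in range(18,54):
    xs=np.flatnonzero(bed[y]); pts.append(plane(t,170+xs[-1]+.5,150+y,.022)[:2])
pts=np.array(pts);k2=np.polyfit(pts[:,0],pts[:,1],1);print('rear edge yaw',np.degrees(np.arctan(k2[0])),k2)
E
python3 m2.py
```

```text
rear side [ 408.1 -454.4   11. ]
rib rear [ 427.2 -404.3   61. ]
rib front [ 460.  -319.5   61. ]
rib mid [ 443.6 -361.9   61. ]
len 0.09092714275378846
nose corners L [ 468.6 -261.9   17. ]
R [ 493.4 -271.3   17. ]
top mid [ 445.1 -360.8   14. ]
d [ 72.1 185.2   6. ]
len 0.198752524649166 yaw dev deg -21.263987782787602
rib yaw -21.11126033334101
cutter yaw 8.002321025767131 0.37984117684132374
cutter yaw b 8.548656902855983 0.14556505501753217
+x edge yaw 8.50783154167954 [-0.14959074  0.63613807]
rear edge yaw 8.29746830871169 [ 0.1458391  -0.12410102]
```

```bash
cat >> h.py <<'E'
CY=np.radians(8.35); EX=np.array([np.cos(CY),np.sin(CY),0]);EY=np.array([-np.sin(CY),np.cos(CY),0])
SY=np.radians(-21.2); SH=np.array([.4443,-.3613,.003])
def R(yaw,sgn=1):
    y=sgn*np.array([np.cos(yaw),np.sin(yaw),0]);z=np.array([0,0,-1.]);return np.column_stack([np.cross(y,z),y,z])
GH=.033  # TCP above shoe underside
E
python3 - <<'E'
from rig import *
from h import *
for sg in(1,-1):
    for nm,p,y in[('hover',SH+[0,0,.2],SY),('grasp',SH+[0,0,GH],SY),('lift',SH+[0,0,.16],CY),('pre',np.array([.5565,.032,.16])-.125*EY,CY),('push0',np.array([.5565,.032,.06])-.1*EY,CY),('push1',np.array([.5565,.032,.06])-.03*EY,CY)]:
        q=solve_ik(p,R(y,sg));print(sg,nm,None if q is None else np.round(q,2))
E
```

```text
1 hover [ 0.92  0.26 -0.37  1.63  0.1   1.26  0.16]
1 grasp [ 0.91  0.44 -0.37  1.79  0.19  0.95  0.09]
1 lift [ 0.97  0.3  -0.44  1.68  0.14  1.19  0.65]
1 pre [ 0.64  0.37 -0.68  1.65  0.25  1.21  0.04]
1 push0 [ 0.58  0.47 -0.66  1.75  0.33  1.03 -0.06]
1 push1 [ 0.56  0.48 -0.79  1.79  0.39  1.04 -0.23]
-1 hover [-0.31  0.43  1.17  1.69 -0.41  1.29 -2.57]
-1 grasp [-0.26  0.75  1.16  1.85 -0.78  1.09 -2.31]
-1 lift [ 0.68  0.27 -0.09  1.7   0.03  1.18 -2.41]
-1 pre [-0.8   0.53  1.17  1.72 -0.51  1.24 -2.51]
-1 push0 [-0.83  0.7   1.16  1.83 -0.72  1.11 -2.4 ]
-1 push1 [-0.97  0.66  1.16  1.86 -0.69  1.09 -2.53]
```

```bash
python3 - <<'E'
from rig import *
from h import *
move_gripper(.056,40)
reach(SH+[0,0,.16],R(SY))
move_straight(SH+[0,0,.075],.15)
f0=read_state()['contact_force']
move_straight(SH+[0,0,GH],.06)
s=read_state();print(s['t'],s['position'],np.array(s['contact_force'])-f0)
move_gripper(.0,40)
s=read_state();print(s['t'],s['finger_gap'],np.array(s['contact_force'])-f0)
move_straight(SH+[0,0,GH+.08],.1)
s=read_state();print(s['t'],s['finger_gap'],s['position'],np.array(s['contact_force'])-f0)
c=read_camera('side');np.savez('cam_side1.npz',**{k:np.array(v) for k,v in c.items()})
crop(c,240,180,440,330,4,'pics/s1.png')
E
```

```text
3.8083 [ 0.44452031 -0.36141483  0.03624093] [-0.26701656  0.45335763 -0.33358536]
4.5667 0.015849652507886176 [0.10443554 0.7245377  0.10141548]
5.5167 0.015406430329139294 [ 0.44388912 -0.36106343  0.11526892] [-0.94218297  0.40423937 -2.31282128]
```

View pics/s1.png

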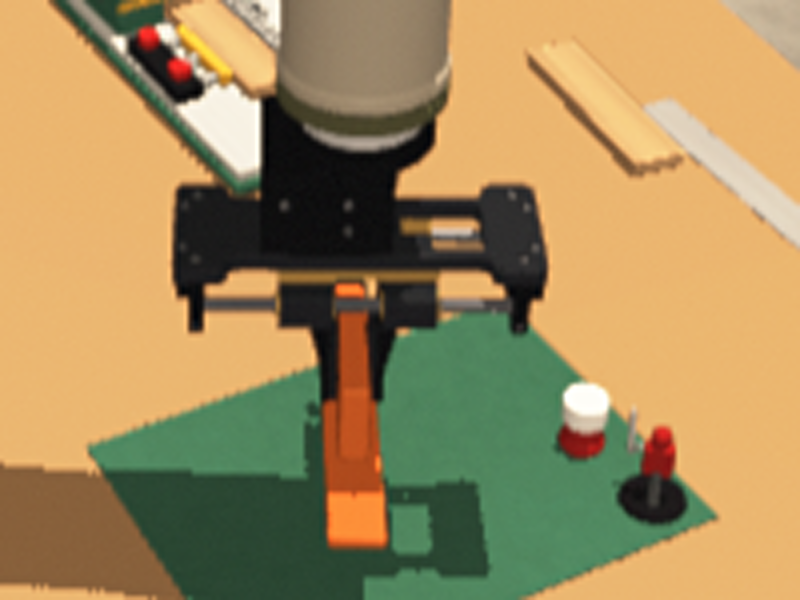

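The shoe is held level and the neighbours are undisturbed. Next I carry it to behind the strip and lower it.

```bash
python3 - <<'E'
from rig import *
from h import *
reach(SH+[0,0,.16],R(CY))
T=np.array([.5563,.032,0])
pre=T-.130*EY
reach(pre+[0,0,.13],R(CY))
move_straight(pre+[0,0,.075],.12)
sleep(.3);s0=read_state();print(s0['t'],s0['position'],s0['contact_force'])
move_straight(pre+[0,0,.0585],.05)
sleep(.3);s0=read_state();print(s0['t'],s0['position'],s0['contact_force'],s0['finger_gap'],s0['tool_rot'][:,0])
for n in('side','top'):
    c=read_camera(n);np.savez(f'cam_{n}2.npz',**{k:np.array(v) for k,v in c.items()})
    crop(c,*((230,150,380,260) if n=='side' else (170,130,340,240)),5 if n=='side' else 4,f'pics/{n}2.png')
E
```

```text
8.175 [ 0.57552138 -0.09666395  0.0756107 ] [ 0.37384641 -0.2357074  -0.89319594]
8.9583 [ 0.5753372  -0.09662283  0.05871632] [ 0.6365449  -0.26216551 -1.34329246] 0.015737246550379655 [-1.45252407e-01  9.89394622e-01 -1.44203371e-04]
```

View pics/side2.png

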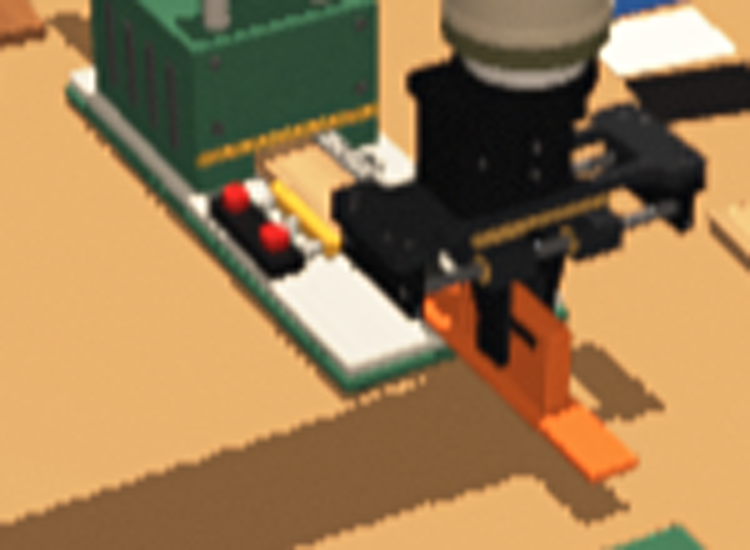

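View pics/top2.png

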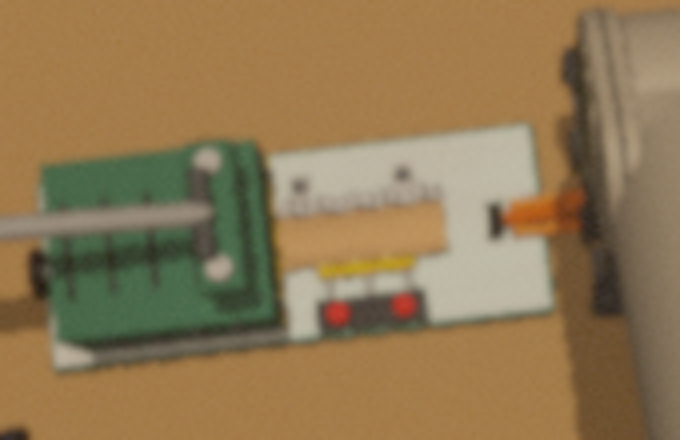

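The side view shows the held shoe level behind the bed. In the top view the nose (490,220) lines up with the strip tail (445,228), with about 30 mm of gap. I'll approach to contact in small force-checked steps.

```bash
cat > push.py <<'E'
from rig import *
from h import *
import json,sys
PRE=np.array([.5563,.032,.0585])-.130*EY
def meas(f0):
    s=read_state();f=np.array(s['contact_force'])-f0
    return s['t'],(s['position']-PRE)@EY*1000,-(f@EY),f@EX,f[2]
def step(d,f0,feed=.02,wait=.08):
    move_straight(PRE+d*EY,feed); sleep(wait); return meas(f0)
E
python3 - <<'E'
from push import *
f0=np.array(read_state()['contact_force']);np.save('f0.npy',f0)
m=step(.020,f0,.05,.2);print(np.round(m,2))
d=.020
while d<.042:
    d+=.0015; m=step(d,f0);print(round(d*1000,1),np.round(m,2))
    if m[2]>2.0: break
E
```

```text
[ 9.810e+00  1.962e+01  1.620e+00 -4.700e-01  1.000e-02]
21.5 [10.14 21.49  0.42  0.14  0.62]
23.0 [10.48 23.02  0.26 -0.27  0.52]
24.5 [10.81 24.52  0.31 -0.11  0.12]
26.0 [11.14 26.02  0.35  0.03  0.86]
27.5 [11.48 27.52 -0.05 -0.65 -0.07]
29.0 [11.81 29.02  0.59 -0.09  1.35]
30.5 [12.14 30.52  0.87 -0.41 -0.15]
32.0 [12.48 31.98  0.24 -0.58  0.92]
33.5 [12.81 32.97  3.78  0.78  1.4 ]
```

```bash
python3 - <<'E'
from push import *
f0=np.load('f0.npy');d=.0335;last=[]
while d<.106:
    d+=.0025 if d<.060 else .001
    m=step(d,f0);print(round(d*1000,1),np.round(m[1:],2))
    if m[2]>9.5: break
print(m[0])
E
```

```text
36.0 [36.02  4.4   0.38  1.27]
38.5 [3.875e+01 3.170e+00 3.000e-02 3.400e-01]
41.0 [ 4.125e+01  1.490e+00 -2.000e-02  1.890e+00]
43.5 [43.7   3.05 -0.68  0.61]
46.0 [46.16  3.04 -1.14  1.34]
48.5 [48.69  3.59  0.13  1.05]
51.0 [51.2   2.59  0.76  0.84]
53.5 [53.69  3.4  -0.6   0.92]
56.0 [56.18  2.88  0.11  0.93]
58.5 [58.71  2.96 -0.32  1.46]
61.0 [61.21  2.4  -0.49  0.61]
62.0 [61.98  3.35 -0.2   1.69]
63.0 [63.    3.53  0.15  2.69]
64.0 [64.08  4.04  0.15  2.16]
65.0 [65.07  3.71  0.1   1.18]
66.0 [66.11  4.12 -0.63  0.71]
67.0 [67.11  3.21 -0.14  1.52]
68.0 [68.07  4.2  -0.67  1.85]
69.0 [69.08  3.77 -1.2   1.63]
70.0 [7.008e+01 4.730e+00 7.000e-02 1.770e+00]
71.0 [71.06  3.04 -0.13  1.93]
72.0 [72.08  4.03  0.21  1.66]
73.0 [73.1   3.77  0.38  1.37]
74.0 [74.11  3.31 -0.72  0.42]
75.0 [75.08  3.61  0.15  1.78]
76.0 [ 7.612e+01  3.810e+00 -7.000e-02  6.100e-01]
77.0 [77.09  5.    0.23  1.28]
78.0 [78.1   2.9   0.68  1.43]
79.0 [79.08  3.88  0.2   2.06]
80.0 [80.09  3.53  0.21  2.25]
81.0 [81.1   3.81 -0.31  2.53]
82.0 [82.07  3.59  1.46  1.35]
83.0 [83.08  4.68 -0.18  1.49]
84.0 [8.41e+01 3.70e+00 1.00e-02 1.86e+00]
85.0 [85.08  3.34 -0.54  1.54]
86.0 [86.07  4.55 -0.67  1.52]
87.0 [8.708e+01 4.040e+00 6.000e-02 1.040e+00]
88.0 [ 8.807e+01  3.670e+00 -4.000e-02  1.300e+00]
89.0 [89.1   3.31 -0.5   1.09]
90.0 [90.13  3.32  1.13  1.91]
91.0 [90.48  5.43 -0.45  2.11]
92.0 [ 9.075e+01  8.560e+00 -4.000e-02  2.990e+00]
93.0 [91.08 10.38 -1.44  3.54]
27.4167
```

Force climbs at about 90.3 mm, the measured position stalls, and that is 58 mm of travel, inside the expected 38–68 mm. I'll take one more confirming half-tap, back off, and look.

```bash
python3 - <<'E'
from push import *
f0=np.load('f0.npy')
m=step(.0935,f0);print(np.round(m,2))
m=step(.0935,f0,wait=.3);print(np.round(m,2))
m=step(.0915,f0);print(np.round(m,2))
m=step(.080,f0,.05,.2);print(np.round(m,2))
# re-tap to confirm rigid
for d in(.088,.0895,.0905,.0915,.0925): print(d,np.round(step(d,f0,.03),2))
m=step(.055,f0,.06,.2);print(np.round(m,2))
for n in('side','top'):
    c=read_camera(n);np.savez(f'cam_{n}3.npz',**{k:np.array(v) for k,v in c.items()})
    crop(c,*((230,150,380,260) if n=='side' else (170,130,340,240)),5 if n=='side' else 4,f'pics/{n}3.png')
E
```

```text
[27.75 91.22 10.91 -1.45  3.38]
[28.3  91.21 10.49 -0.68  3.27]
[28.63 90.67  7.24 -0.33  2.33]
[29.22 80.56  0.36  0.78  1.17]
0.088 [29.72 87.96  0.17  0.22  1.19]
0.0895 [30.05 89.49  0.81 -0.4   0.17]
0.0905 [30.38 90.05  2.95 -0.31  0.49]
0.0915 [3.072e+01 9.041e+01 5.580e+00 4.000e-02 2.100e+00]
0.0925 [31.05 90.76  7.23 -0.66  2.02]
[32.02 55.49  1.17 -0.28  0.06]
```

View pics/side3.png

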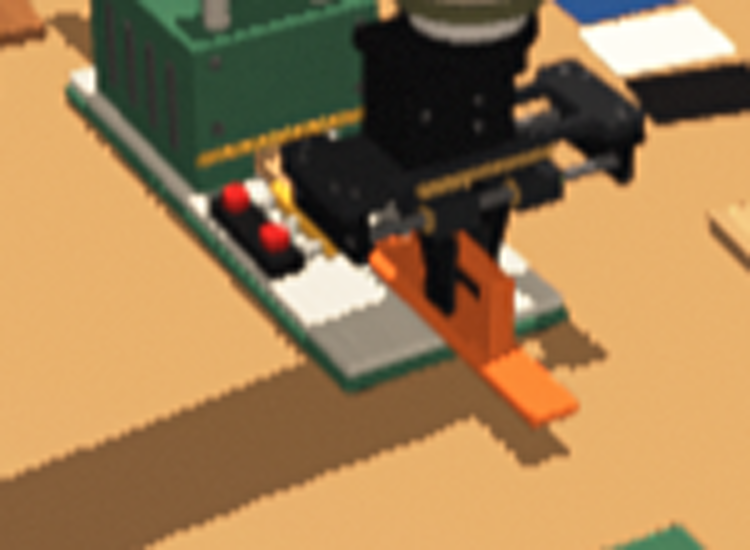

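View pics/top3.png

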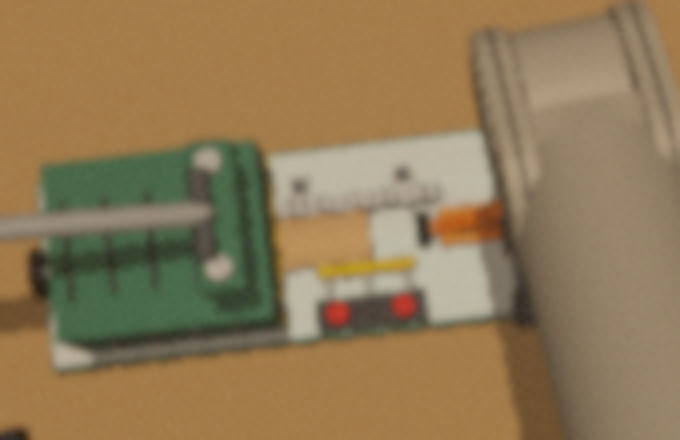

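The top view shows the strip's tail moved from about 445 to 373 px, and the strip still against the fence. The re-tap stalled at the same spot (90.41 mm at 5.6 N, against 90.48 mm at 5.4 N), so the stop is rigid and the shoe didn't slip. Now I return the shoe to the mat.

```bash
python3 - <<'E'
from push import *
move_straight(PRE,.12)
move_straight(PRE+[0,0,.0715],.15)
reach(SH+[0,0,.16],R(SY))
move_straight(SH+[0,0,.055],.12)
sleep(.2);f0=np.array(read_state()['contact_force'])
z=SH[2]+.0345
while z>SH[2]+.031:
    move_straight([SH[0],SH[1],z],.03);sleep(.08)
    s=read_state();f=s['contact_force'][2]-f0[2];print(round(z,4),s['position'][2],round(f,2))
    if f>2: break
    z-=.0005
move_gripper(.056);sleep(.2)
s=read_state();print(s['t'],s['finger_gap'],s['position'])
move_straight(SH+[0,0,.11],.1)
reach(SH+[0,0,.2],R(SY))
move_j([1.234,.332,-.065,1.46,.022,1.35,-.088])
sleep(.3)
for n in('side','top'):
    c=read_camera(n);np.savez(f'cam_{n}4.npz',**{k:np.array(v) for k,v in c.items()})
    cv2.imwrite(f'pics/{n}4.png',cv2.resize(c['pixels'][:,:,::-1],(800,600),interpolation=cv2.INTER_CUBIC))
print(read_state()['t'])
E
```

```text
0.0375 0.037748094772892433 -0.66
0.037 0.03704672150447515 0.34
0.0365 0.03651572178050487 -0.17
0.036 0.03605016251199443 0.53
0.0355 0.03603567846490987 8.83
39.1167 0.055755145238363286 [ 0.44429422 -0.36130872  0.03549977]
42.1917
```

View pics/side4.png

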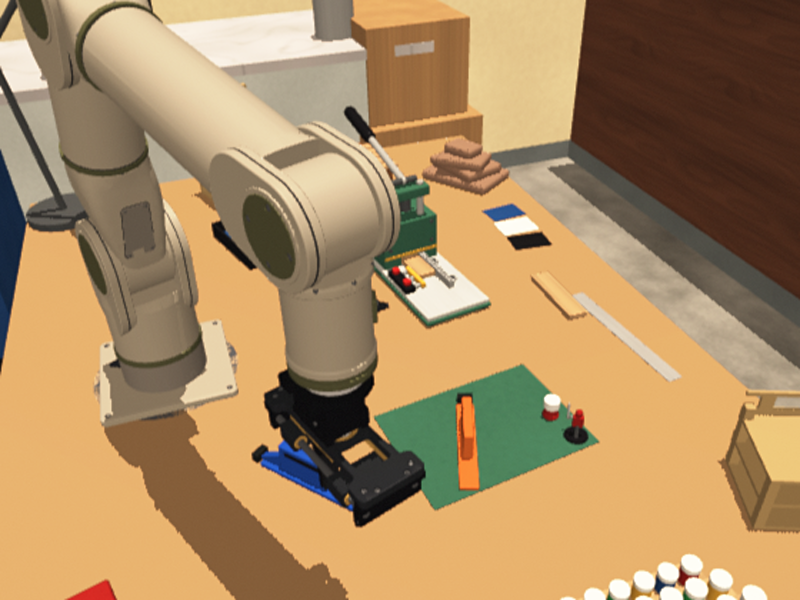

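View pics/top4.png

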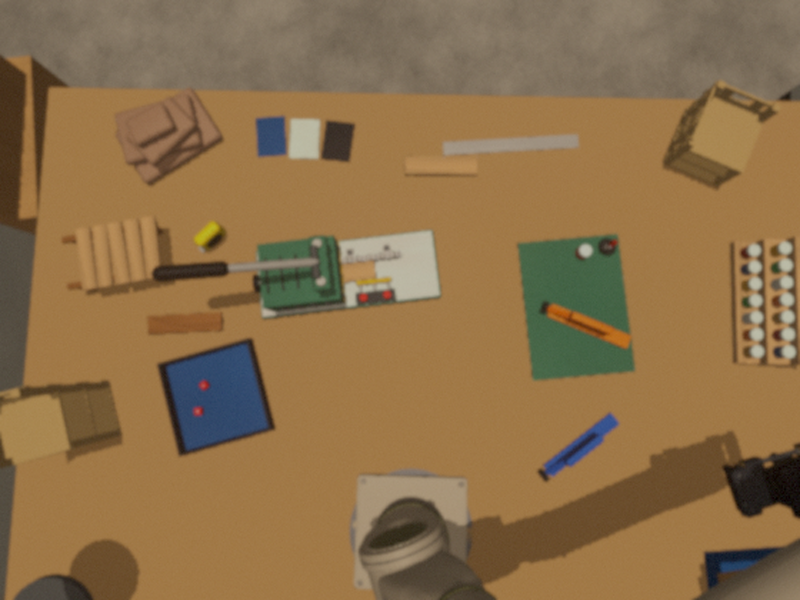

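Both views show the shoe upright on the mat where it started, the strip at about (358,270) in the top view deep in the hood, and everything else as before. The arm is clear, so I'm handing in.

```bash
python3 - <<'E'
from rig import *
print(close_job())
E
```

```text
the job is handed in; nothing more can be done
None
```

The strip is up against its hidden stop, the orange push shoe is standing back on the mat, and the job is handed in at about 42 s of robot time.

- **Pushing:** I gripped the shoe by its rib and nudged the strip about 58 mm along the fence. Steps were 2.5 mm at first, then 1 mm. Sliding took about 3–5 N.
- **Stop:** the strip stalled and the force rose to about 11 N, the most recorded. I backed off and tapped again. It stalled at the same position to within 0.1 mm (90.41 against 90.48 mm), so the stop is firm and neither the shoe nor the strip had shifted.
- **Shoe set-down:** the force reached about 9 N as the shoe touched the mat, just before I released it. It stands upright in its starting place.
- **Last pictures:** the strip is still in place, the other items look undisturbed by eye and the arm is clear. No check failed or disagreed. The stop itself can't be seen, so that part rests on the force readings and a travel inside the expected 38–68 mm.

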